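# Stow a tin in the latched pantry chest

### The arm

A 6-joint arm with a two-finger parallel gripper is mounted at the origin on the work surface. World frame = base frame: x ahead of the robot, y to its left, z up, the work surface at z = 0. Lengths are in m, angles in rad, forces in N, time in s.
With the tool pointing down it reaches from about 0.35 to 0.875 m from the base axis. Payload 15.5 kg.
Tool frame: the origin (TCP) lies midway between the tips of the shut fingers; the grasp point (between the pads) lies ctrl.grip_depth behind it (ctrl.grip_depth is the distance from the TCP to the grasp point, in m); z points along the fingers, y is the direction in which the jaws open and shut (so a half turn about z gives the same grasp; the last joint's range is limited). The gripper opens to 85 mm and grips with 20 to 120 N. Pads are 22 mm wide; open, the fingers measure 114 mm over their backs; the gripper's body (76 mm by 85 mm) begins 54 mm behind the grasp point. The pads swing forward as they close: fully open they stand 13 mm farther back than shut.
Start: joints at [1.196, 0.494, 1.345, -0, 1.302, -0.096], TCP at [0.173, 0.601, 0.231] pointing down, gripper open.
Joint ranges: [-2.91, 2.91], [-0.82, 2.16], [0.22, 2.67], [-1.22, 4.37], [0.12, 2.79], [-3.08, 3.08]. Speed limits (rad/s): [1.89, 1.89, 2.57, 3.01, 3.01, 3.01].

### API

Orientations are given as a unit quaternion [w, x, y, z].
In Python, from station import ctrl gives the robot as it stands. The module is installed in compiled form; this text tells all that it offers.
- The arm moves only by the shell command python3 -m creep 'ROWS' [FORCE]. ROWS is JSON, a list of rows, each an object with "xyz": the shift along the world's x, y, z in m, a list of three; "dr": the turn, a rotation vector about the world's x, y, z in rad, a list of three; "hand": the closure, from 0 (fully open) to 1 (shut). A call has 1 to 10 rows; each row shifts and turns the pose as measured when the row begins; what a row does not reach is not made up. A row lasts 1/12 s, in which the tool goes at most 41.7 mm and 7.16 degrees, less where a joint would pass 70% of its speed; a pose out of reach is approached as far as the arm can. A call is refused whole if a number of a shift passes 0.0417 or a number of a turn 0.125, either way. A call with a gripper value outside its range is refused whole. The fingers move at their own pace and stop on an object; FORCE is the grip in N (left out, the last holds). Time passes only in rows, so rows that do not move let the fingers close. It gives the time, the measured TCP pose, the force and the opening at its end, in the units of the state.
- ctrl.sense(): the state, without advancing time (a new reading comes with each control period).
- ctrl.capture(name): name is "side" or "top" or "wrist"; returns the picture (400x640x3 uint8, red, green, blue); there is no depth.
- ctrl.get_calibration(name): a dict with "camera_matrix" (3x3 intrinsics, pixels), "k1" (the pictures are not rectified: a ray, as slopes to the right and down, at radius r is drawn at 1 + k1 r^2 times it, then the intrinsics apply), "rvec" (rotation vector, rad) and "tvec" (3), from world to camera coordinates, as OpenCV has them. Camera axes: x right, y down, z forward; pixel columns grow to the right and rows downward; lengths in m; the calibration is good to about 2 mm. A picture is of the moment at which its call begins: read the wrist's pose just before it. get_calibration takes no time and is no camera call; for the wrist camera it gives the pose at the moment of the call.
- ctrl.finish_job(): hands the job in, once; it reports no verdict.
The state is a dict: "clock": time; "joints": joint angles; "dq": joint speeds; "joint_efforts": joint torques, N m; "tcp_pos": TCP position; "ee_rot": TCP orientation; "ft_force": force on the tool from outside, world axes, zero at the start; "ft_torque": the same for the moment, N m; "finger_gap": finger opening in m.
Only numpy, scipy, OpenCV 4.12 (cv2) and the standard library are available. Lean on these libraries where they do the work, as an engineer would, in place of code of your own. Each camera call takes 0.05 s, during which the arm holds its last target. There are 200 camera calls.

### The job

Put the red-labelled tin away in the latched grey pantry chest. Turn the red bow handle on its blue lid a full quarter turn clockwise to release the latch, then swing the lid up by the handle until it stands about upright and stays open. Then set the tin down gently, upright and centred on the bare round cork mat inside, and leave the green tin in the chest and the other goods where they are.

Things in the scene. Friction and masses are not known exactly. Their poses are not given: they have to be found in the camera images.
- chest: Fixed grey steel chest under a lid: 260 mm along its own x, 240 mm along its y, 120 mm tall, walls and floor 6 mm thick (inner floor 6 mm above the table). Origin: centre of its underside, on the table. Its yaw is within 0.3 rad of the world axes. A keeper lip 8 mm deep runs inside the rim in the middle of the -y wall.
- lid (a joint): Hinge of the blue lid (264 mm along the chest's x, 244 mm along its y, 8 mm thick, about 0.55 kg with latch). 0 is shut; it grows as the free -y edge rises and swings over towards +y; pi/2 is upright, 1.75 the stop. A friction hinge: the lid stays where it is left; about 9 N lifts it at the handle. While latched it cannot be lifted.
- lid_hinge (a point): Middle of the lid's hinge axis, which runs parallel to the chest's x along its +y rim: 120 mm towards +y and 120 mm above the chest's origin, level with the underside of the shut lid.
- latch (a joint): Turn of the red bow handle and its cam, rad. 0 is locked, the bar along the chest's y; it grows clockwise seen from above and stops at 1.571, when the bar is parallel to the hinge. The cam is clear beyond about 1.1. It stays where it is left (friction 0.06 N m) and starts between 0 and 0.3. Bar parallel to the hinge: it can turn between pads that pinch it while the lid swings.
- latch_grip (a point): Centre of the bow handle's bar, on the latch axis, midway along the lid. Round bar 16 mm thick, 80 mm long, on two 10 mm legs 64 mm apart, rising from a 5 mm thick, 74 mm wide disc. Bar centre: 52 mm above the lid's upper face (60 above its underside), 206 from the hinge along the lid, 38 from the free edge. Lid upright: only 39 mm free behind the bar, so open the fingers just a little to let go.
- tin: Loose tin with a red label and gold ends, upright on the table: 66 mm diameter, 95 mm tall, about 0.3 to 0.5 kg. Origin: centre of its underside.
- mat: Fixed bare round cork mat on the chest's inner floor: 90 mm diameter, 3 mm thick. Origin: centre of its underside, so its top lies 9 mm above the table. It lies in either the -x or the +x half of the chest, 60 mm from the middle, the green tin in the other.
- stock: Tin like the loose one but with a green label, standing on the chest's inner floor in the half without the mat, to be left alone. Origin: centre of its underside.
- water: Bystander: upright clear bottle with a blue cap, 70 mm diameter, 220 mm tall. Origin: centre of its underside.
- jar: Bystander: green glass jar with a yellow cap, 72 mm diameter, 100 mm tall. Origin: centre of its underside.
- carton: Bystander: green carton with a white band, 90 mm along its x, 150 mm along its y, 60 mm tall. Origin: centre of its underside.

How it is judged:
On the way, in this order (a step that is already met when the one before it is completed fails the run):
1. the latch is turned to release (beyond 1.1 rad) with the lid still down (value of joint latch above 1.1 rad and value of joint lid below 0.1 rad), for 0.1 s.
2. the lid is swung up to at least 1.3 rad while the tin is still outside (value of joint lid above 1.3 rad and horizontal distance between tin and mat above 0.1 m), for 0.2 s.
At the end, for the whole second after the job is handed in: The lid stays open at 1.3 rad or more; the red tin stands upright (within 0.1 rad) and still on the cork mat, its centre within 20 mm of the mat's centre; the green tin still stands within 25 mm of where it was (value of joint lid above 1.3 rad and horizontal distance between tin and mat below 0.02 m and z of tin in the frame of chest below 0.016 m and angle between each of tin, stock's own z axis and vertical below 0.1 rad and linear speed of tin below 0.02 m/s and distance of stock from where it was at the start of the episode below 0.025 m); the robot touches nothing.
It fails at once if the tin is slammed down on or pressed into the mat (over 100 N) (contact force between tin and mat above 100 N).
It fails at once if the tin is let go more than about 10 mm above the mat, and drops (contact force between tin and the fingers below 0.1 N and z of tin in the frame of chest above 0.019 m and horizontal distance between tin and mat below 0.06 m).
It fails at once if the green tin is shoved more than 25 mm or tipped (distance of stock from where it was at the start of the episode above 0.025 m or angle between stock's own z axis and vertical above 0.3 rad).
It fails at once if a bystander is moved more than 30 mm (distance of any of water, jar, carton from where it was at the start of the episode above 0.03 m).
It also fails if it takes over 72 s, if anything falls off the work surface, if the arm or the gripper's body presses on something with over 40 N, if the wrist force passes 120 N, or if a joint passes its speed limit or range.

## Working session

There is one attempt and no reset: what is moved stays moved. The work goes in short steps, Python scripts to look and compute and a shell command to move; the robot and the scene stay as the last step left them, time stands still between calls to the robot, and variables do not carry over. Pictures are saved under pics/ and viewed, about 8 in all and at most 12, crops included, and the job is handed in when it is done.

```bash
mkdir -p pics
cat > h.py <<'E'
import numpy as np, cv2
from station import ctrl
def cal(n):
    c=ctrl.get_calibration(n);K=np.array(c["camera_matrix"]);R=cv2.Rodrigues(np.array(c["rvec"],float))[0];t=np.array(c["tvec"],float).ravel()
    return K,float(c["k1"]),R,t
def ray(C,p):
    K,k1,R,t=C
    d=np.array([k1*1.0,0,0,0,0][:1]+[0,0,0],float)
    u=cv2.undistortPoints(np.array([[p]],float),K,d).ravel()
    return -R.T@t, R.T@np.array([u[0],u[1],1])
def onz(C,p,z):
    o,d=ray(C,p); return o+d*(z-o[2])/d[2]
def proj(C,X):
    K,k1,R,t=C
    return cv2.projectPoints(np.array(X,float).reshape(-1,1,3),cv2.Rodrigues(R)[0],t,K,np.array([k1,0,0,0.]))[0].reshape(-1,2)
def shot(n,f=None):
    C=cal(n);im=np.ascontiguousarray(np.array(ctrl.capture(n))[:,:,::-1])
    if f: cv2.imwrite("pics/"+f,im)
    return C,im
E
python3 - <<'E'
from h import *
a=shot("top","top0.png")[1];b=shot("side","side0.png")[1]
cv2.imwrite("pics/both0.png",np.vstack([a[:, :],b])[:, :]) 
for n in("top","side"):
    C=cal(n);print(n,C[0].tolist(),C[1],-C[2].T@C[3],C[2].tolist())
s=ctrl.sense();print(s);print(ctrl.grip_depth)
E
```

```text
top [[395.3312945506565, 0.0, 313.3094015734311], [0.0, 395.3312945506565, 193.92107616399784], [0.0, 0.0, 1.0]] -0.07110629004252163 [ 0.50367976 -0.08722756  1.27519646] [[0.0072262342306392835, -0.9998919771094916, -0.012799048828569692], [-0.9968667510441489, -0.006194977270579605, -0.07885621674478367], [0.0787684086517383, 0.01332877971493153, -0.9968038329730597]]
side [[385.9185758085049, 0.0, 323.88220754603753], [0.0, 385.9185758085049, 197.68025544761556], [0.0, 0.0, 1.0]] -0.05032195444869685 [0.61408385 0.71907671 0.7706909 ] [[-0.9991771814769169, 0.04043882079255957, 0.0031083418009534604], [0.023187452915138136, 0.6324380840548226, -0.7742637870030948], [-0.03327614826196919, -0.7735546338882424, -0.63285537553763]]
{'clock': 0.1, 'joints': array([ 1.19552193e+00,  4.94106423e-01,  1.34602095e+00, -3.81878263e-06,
        1.30249500e+00, -9.55302666e-02]), 'dq': array([-9.33062045e-05, -1.82681792e-03, -2.14976217e-03, -5.77062387e-04,
       -1.01611130e-03,  6.08994170e-04]), 'joint_efforts': array([ 1.64907462e-03, -8.83589530e+01, -3.84559214e+01, -7.61895626e-05,
        5.08181780e-03,  6.71536213e-05]), 'tcp_pos': array([0.17247593, 0.60042258, 0.23078531]), 'ee_rot': array([-1.18293478e-04,  1.39415907e-01,  9.90233780e-01, -5.01092086e-04]), 'ft_force': array([0.23562383, 0.1450583 , 0.685832  ]), 'ft_torque': array([-0.05229889,  0.01735806, -0.06933201]), 'finger_gap': 0.08518911237255558}
0.0187
```

View pics/top0.png

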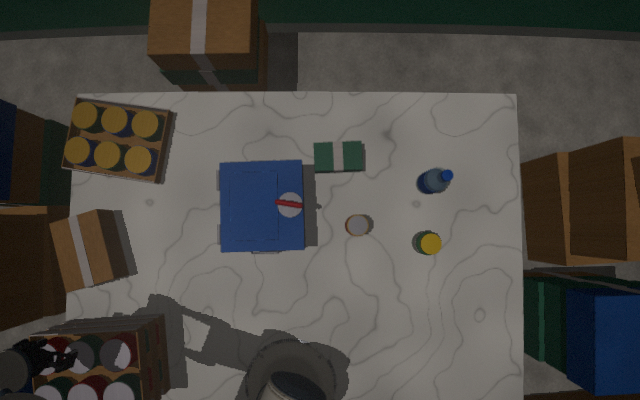

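View pics/side0.png

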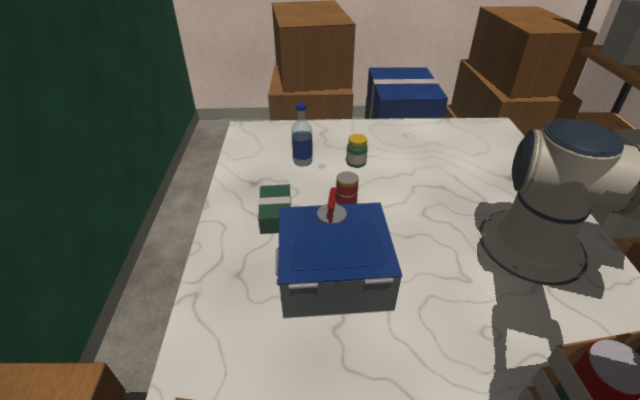

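Top view: the blue lid spans about (220,161)-(304,251), with the handle disc at (290,204) near the -y edge, the tin top at (358,225), carton at (339,156), bottle at (435,180) and jar at (428,243). The side view confirms the hinges on the +y side.

Run:
```python
from h import *
im=cv2.imread("pics/top0.png");C=cal("top");hsv=cv2.cvtColor(im,cv2.COLOR_BGR2HSV)
H,S,V=cv2.split(hsv)
def big(m,roi):
    z=np.zeros_like(m);x0,y0,x1,y1=roi;z[y0:y1,x0:x1]=m[y0:y1,x0:x1]
    c=max(cv2.findContours(z,cv2.RETR_EXTERNAL,cv2.CHAIN_APPROX_NONE)[0],key=cv2.contourArea);return c
blue=((H>100)&(H<125)&(S>130)).astype(np.uint8)*255
c=big(blue,(205,140,320,270))
q=cv2.boxPoints(cv2.minAreaRect(cv2.convexHull(c)));print("lid px",q.round(1).tolist())
# undistorted lid pts on plane
P=np.array([onz(C,p,0.128)[:2] for p in c.reshape(-1,2)],np.float32)
r=cv2.minAreaRect(P);print("lid",r)
red=((((H<8)|(H>172))&(S>120)&(V>60)).astype(np.uint8)*255)
c=big(red,(265,180,310,230));P=np.array([onz(C,p,0.18)[:2] for p in c.reshape(-1,2)],np.float32)
print("bar",cv2.minAreaRect(P), cv2.minAreaRect(c))
disc=((S<60)&(V>90)).astype(np.uint8)*255
c=big(disc|red,(272,185,304,222));x,rr=cv2.minEnclosingCircle(c);print("disc",x,rr,onz(C,x,0.133),cv2.contourArea(c))
cv2.imwrite("pics/tin.png",cv2.resize(im[190:260,210:380],None,fx=4.5,fy=4.5,interpolation=cv2.INTER_CUBIC))
for n,p,z in(("tin",(358.5,225),.095),("bottle",(447,175),.22),("jar",(431,243),.1),("carton",(339,156),.06)):print(n,onz(C,p,z))
# side-view bar ends & tin top
```

```text
lid px [[218.5, 162.5], [301.20001220703125, 159.89999389648438], [304.0, 249.0], [221.3000030517578, 251.60000610351562]]
lid ((0.5598316788673401, 0.07956880331039429), (0.2598212957382202, 0.24105356633663177), 2.3210558891296387)
bar ((0.564243495464325, -0.00260881707072258), (0.07463376969099045, 0.013254106976091862), 80.94378662109375) ((288.06756591796875, 203.0946044921875), (26.797035217285156, 4.767570495605469), 9.462323188781738)
disc (288.0, 204.5) 13.756916999816895 [0.56275326 0.00111682 0.133     ] 295.5
tin [ 0.50499489 -0.20661797  0.095     ]
bottle [ 0.64053057 -0.4335978   0.22      ]
jar [ 0.45279036 -0.42142959  0.1       ]
carton [ 0.71841384 -0.14996757  0.06      ]
```

View pics/tin.png

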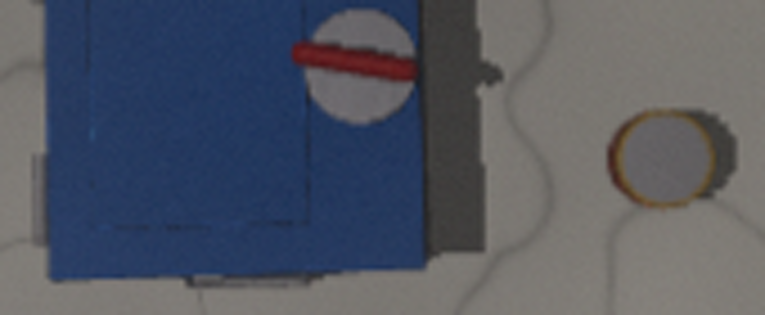

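Estimates: chest yaw is about +0.04 rad and its centre about (0.560, 0.082). The bar centre is near (0.564, -0.003, 0.18), and the latch starts near 0.2 rad. Now moving above the handle while turning the jaws square to the bar.

```bash
R='{"xyz":[0.0196,-0.0302,0.0015],"dr":[0,0,-0.0725],"hand":0.3}'; true
python3 -m creep '[{"xyz":[0.0196,-0.0302,0.0015],"dr":[0,0,-0.0725],"hand":0.3},{"xyz":[0.0196,-0.0302,0.0015],"dr":[0,0,-0.0725],"hand":0.3},{"xyz":[0.0196,-0.0302,0.0015],"dr":[0,0,-0.0725],"hand":0.3},{"xyz":[0.0196,-0.0302,0.0015],"dr":[0,0,-0.0725],"hand":0.3},{"xyz":[0.0196,-0.0302,0.0015],"dr":[0,0,-0.0725],"hand":0.3},{"xyz":[0.0196,-0.0302,0.0015],"dr":[0,0,-0.0725],"hand":0.3},{"xyz":[0.0196,-0.0302,0.0015],"dr":[0,0,-0.0725],"hand":0.3},{"xyz":[0.0196,-0.0302,0.0015],"dr":[0,0,-0.0725],"hand":0.3},{"xyz":[0.0196,-0.0302,0.0015],"dr":[0,0,-0.0725],"hand":0.3},{"xyz":[0.0196,-0.0302,0.0015],"dr":[0,0,-0.0725],"hand":0.3}]' 40
python3 -m creep '[{"xyz":[0.0196,-0.0302,0.0015],"dr":[0,0,-0.0725],"hand":0.3},{"xyz":[0.0196,-0.0302,0.0015],"dr":[0,0,-0.0725],"hand":0.3},{"xyz":[0.0196,-0.0302,0.0015],"dr":[0,0,-0.0725],"hand":0.3},{"xyz":[0.0196,-0.0302,0.0015],"dr":[0,0,-0.0725],"hand":0.3},{"xyz":[0.0196,-0.0302,0.0015],"dr":[0,0,-0.0725],"hand":0.3},{"xyz":[0.0196,-0.0302,0.0015],"dr":[0,0,-0.0725],"hand":0.3},{"xyz":[0.0196,-0.0302,0.0015],"dr":[0,0,-0.0725],"hand":0.3},{"xyz":[0.0196,-0.0302,0.0015],"dr":[0,0,-0.0725],"hand":0.3},{"xyz":[0.0196,-0.0302,0.0015],"dr":[0,0,-0.0725],"hand":0.3},{"xyz":[0.0196,-0.0302,0.0015],"dr":[0,0,-0.0725],"hand":0.3}]'
```

```text
clock: 0.93
tcp_pos: [0.3688, 0.2885, 0.2429]
ee_rot: [-0.002, 0.491, 0.871, -0.002]
ft_force: [1.0, 0.5, -0.0]
finger_gap: 0.0598
clock: 1.77
tcp_pos: [0.5696, -0.0319, 0.2576]
ee_rot: [-0.003, 0.78, 0.626, -0.002]
ft_force: [1.4, 0.6, -0.2]
finger_gap: 0.0594
```

```bash
python3 -m creep '[{"xyz":[-0.003,0.015,0],"dr":[0,0,0.03],"hand":0.3},{"xyz":[-0.002,0.012,0],"dr":[0,0,0.02],"hand":0.3},{"xyz":[0,0,0],"dr":[0,0,0],"hand":0.3},{"xyz":[0,0,0],"dr":[0,0,0],"hand":0.3}]'
python3 - <<'E'
from h import *
s=ctrl.sense();C,im=shot("wrist","w1.png");H,S,V=cv2.split(cv2.cvtColor(im,cv2.COLOR_BGR2HSV))
print(s["tcp_pos"],s["ee_rot"],-C[2].T@C[3])
red=((((H<8)|(H>172))&(S>120)&(V>60)).astype(np.uint8)*255)
for c in cv2.findContours(red,cv2.RETR_EXTERNAL,cv2.CHAIN_APPROX_NONE)[0]:
    if cv2.contourArea(c)<150: continue
    P=np.array([onz(C,p,0.18)[:2] for p in c.reshape(-1,2)],np.float32)
    print(cv2.contourArea(c),cv2.minAreaRect(c),cv2.minAreaRect(P))
E
```

```text
clock: 2.1
tcp_pos: [0.5677, -0.0111, 0.2562]
ee_rot: [-0.003, 0.768, 0.641, -0.002]
ft_force: [-0.4, 0.8, -0.2]
finger_gap: 0.0599
[ 0.56769299 -0.01112862  0.25623592] [-0.00284778  0.7676923   0.64080824 -0.00228743] [0.58107153 0.05687858 0.39850759]
694.0 ((303.1860046386719, 316.6689453125), (51.585411071777344, 30.846088409423828), 6.709836483001709) ((0.5357925891876221, -0.09944308549165726), (0.029192030429840088, 0.04247349500656128), 72.13594818115234)
512.0 ((305.2435607910156, 297.5591125488281), (46.37899398803711, 24.01074981689453), 6.20344877243042) ((0.5407764911651611, -0.08220545202493668), (0.021848613396286964, 0.03729710727930069), 72.85416412353516)
2073.5 ((315.6985778808594, 193.52455139160156), (107.09414672851562, 22.014949798583984), 88.91908264160156) ((0.5644872784614563, -0.0013083703815937042), (0.07995358854532242, 0.01569109596312046), 80.46549987792969)
```

View pics/w1.png

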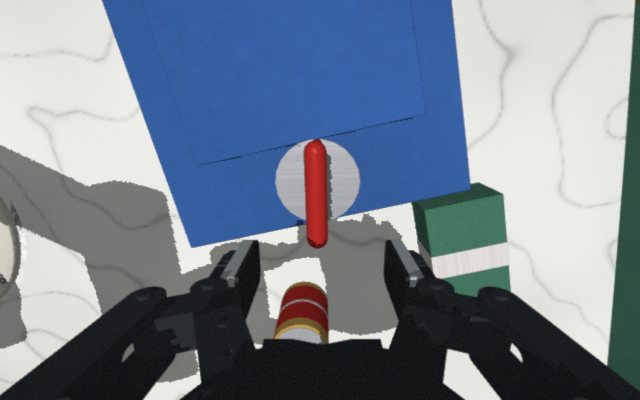

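The wrist view shows the red bar from (315,140) to (317,247) on its disc, with the tin behind it and both fingers clear. The measured bar is 80 x 15.7 mm, matching the given size. Next I descend.

```bash
python3 -m creep '[{"xyz":[-0.003,0.01,0],"dr":[0,0,0.013],"hand":0.3},{"xyz":[0,0,-0.02],"dr":[0,0,0],"hand":0.3},{"xyz":[0,0,-0.025],"dr":[0,0,0],"hand":0.3},{"xyz":[0,0,-0.025],"dr":[0,0,0],"hand":0.3},{"xyz":[0,0,-0.015],"dr":[0,0,0],"hand":0.3},{"xyz":[0,0,0],"dr":[0,0,0],"hand":0.3},{"xyz":[0,0,0],"dr":[0,0,0],"hand":0.3}]'
```

```text
clock: 2.73
tcp_pos: [0.562, 0.0063, 0.1707]
ee_rot: [-0.002, 0.76, 0.65, -0.001]
ft_force: [-0.0, 0.3, -0.6]
finger_gap: 0.0595
```

```bash
python3 -m creep '[{"xyz":[0.0025,-0.0075,-0.008],"dr":[0,0,0],"hand":0.3},{"xyz":[0,0,0],"dr":[0,0,0],"hand":0.3},{"xyz":[0,0,0],"dr":[0,0,0],"hand":0.3}]' && python3 -m creep '[{"xyz":[0,0,0],"dr":[0,0,0],"hand":0.9},{"xyz":[0,0,0],"dr":[0,0,0],"hand":1},{"xyz":[0,0,0],"dr":[0,0,0],"hand":1},{"xyz":[0,0,0],"dr":[0,0,0],"hand":1},{"xyz":[0,0,0],"dr":[0,0,0],"hand":1},{"xyz":[0,0,0],"dr":[0,0,0],"hand":1}]' 40
```

```text
clock: 2.98
tcp_pos: [0.5655, -0.0009, 0.1646]
ee_rot: [-0.001, 0.759, 0.651, 0.0]
ft_force: [-0.6, 0.2, 1.2]
finger_gap: 0.0599
clock: 3.48
tcp_pos: [0.5646, -0.0011, 0.1668]
ee_rot: [-0.001, 0.76, 0.65, -0.0]
ft_force: [3.3, -0.3, -7.7]
finger_gap: 0.0146
```

```bash
python3 -m creep '[{"xyz":[0,0,0],"dr":[0,0,0],"hand":0.6},{"xyz":[0,0,0],"dr":[0,0,0],"hand":0.6},{"xyz":[0,0,-0.005],"dr":[0,0,0],"hand":0.6},{"xyz":[0,0,-0.002],"dr":[0,0,0],"hand":0.6},{"xyz":[0,0,0],"dr":[0,0,0],"hand":0.6},{"xyz":[0,0,0],"dr":[0,0,0],"hand":1},{"xyz":[0,0,0],"dr":[0,0,0],"hand":1},{"xyz":[0,0,0],"dr":[0,0,0],"hand":1},{"xyz":[0,0,0],"dr":[0,0,0],"hand":1}]' 40
```

```text
clock: 4.23
tcp_pos: [0.5646, -0.001, 0.1593]
ee_rot: [-0.001, 0.76, 0.65, -0.0]
ft_force: [-0.6, -0.4, 0.0]
finger_gap: 0.0147
```

Clean grip with no residual force. Now I turn the latch clockwise.

```bash
python3 -m creep '[{"xyz":[0,0,0],"dr":[0,0,-0.08],"hand":1},{"xyz":[0,0,0],"dr":[0,0,-0.1],"hand":1},{"xyz":[0,0,0],"dr":[0,0,-0.1],"hand":1},{"xyz":[0,0,0],"dr":[0,0,-0.1],"hand":1},{"xyz":[0,0,0],"dr":[0,0,-0.1],"hand":1},{"xyz":[0,0,0],"dr":[0,0,0],"hand":1}]'
python3 -m creep '[{"xyz":[0,0,0],"dr":[0,0,-0.1],"hand":1},{"xyz":[0,0,0],"dr":[0,0,-0.1],"hand":1},{"xyz":[0,0,0],"dr":[0,0,-0.1],"hand":1},{"xyz":[0,0,0],"dr":[0,0,-0.1],"hand":1},{"xyz":[0,0,0],"dr":[0,0,-0.1],"hand":1},{"xyz":[0,0,0],"dr":[0,0,-0.1],"hand":1},{"xyz":[0,0,0],"dr":[0,0,0],"hand":1}]'
```

```text
clock: 4.73
tcp_pos: [0.5653, -0.0013, 0.1592]
ee_rot: [-0.0, 0.897, 0.442, 0.001]
ft_force: [-1.4, 0.3, 0.6]
finger_gap: 0.0148
clock: 5.32
tcp_pos: [0.5657, -0.002, 0.1592]
ee_rot: [0.001, 0.988, 0.156, 0.001]
ft_force: [-0.4, 0.0, -0.5]
finger_gap: 0.0144
```

```bash
python3 -m creep '[{"xyz":[0,0,0],"dr":[0,0,-0.1],"hand":1},{"xyz":[0,0,0],"dr":[0,0,-0.09],"hand":1},{"xyz":[0,0,0],"dr":[0,0,-0.05],"hand":1},{"xyz":[0,0,0],"dr":[0,0,0],"hand":1},{"xyz":[0,0,0],"dr":[0,0,0],"hand":1}]'
python3 -c "
from h import *
s=ctrl.sense();print(s['tcp_pos'],s['ee_rot'],s['ft_force'],s['ft_torque'])
C,im=shot('top');H,S,V=cv2.split(cv2.cvtColor(im,cv2.COLOR_BGR2HSV))
"
```

```text
clock: 5.73
tcp_pos: [0.5658, -0.0023, 0.1593]
ee_rot: [0.001, 0.999, 0.047, 0.001]
ft_force: [-0.7, -0.9, -0.1]
finger_gap: 0.015
[ 0.565767   -0.00228724  0.15925359] [8.89475127e-04 9.98893806e-01 4.70100340e-02 6.55107032e-04] [-0.71506785 -0.90301138 -0.08818906] [-0.05377728  0.05559658 -0.08814528]
```

```bash
cat >> h.py <<'E'
def arc(th,psi=0.04):  # shift of the bar from shut
    e=-0.206*np.cos(th)+0.06*np.sin(th)+0.206; z=0.206*np.sin(th)+0.06*np.cos(th)-0.06
    return np.array([-np.sin(psi)*e,np.cos(psi)*e,z])
E
python3 -c "
from h import *
np.set_printoptions(precision=4,suppress=True)
t=np.arange(0,1.56,.1)
for a in t: print(round(a,2),np.array([.5656,-.0023,.1593])+arc(a),(arc(a+.1)-arc(a))/2)
"
python3 -m creep '[{"xyz":[0,0,0],"dr":[0,0,-0.05],"hand":1},{"xyz":[0,0,0],"dr":[0,0,0],"hand":1}]' 60
```

```text
0.0 [ 0.5656 -0.0023  0.1593] [-0.0001  0.0035  0.0101]
0.1 [0.5653 0.0047 0.1796] [-0.0002  0.0045  0.0097]
0.2 [0.565  0.0137 0.199 ] [-0.0002  0.0054  0.0092]
0.3 [0.5645 0.0246 0.2175] [-0.0003  0.0063  0.0086]
0.4 [0.564  0.0373 0.2348] [-0.0003  0.0072  0.008 ]
0.5 [0.5634 0.0516 0.2507] [-0.0003  0.0079  0.0072]
0.6 [0.5628 0.0675 0.2651] [-0.0003  0.0086  0.0064]
0.7 [0.5621 0.0847 0.2779] [-0.0004  0.0092  0.0055]
0.8 [0.5614 0.1031 0.2889] [-0.0004  0.0097  0.0045]
0.9 [0.5606 0.1225 0.298 ] [-0.0004  0.0101  0.0035]
1.0 [0.5598 0.1428 0.3051] [-0.0004  0.0104  0.0025]
1.1 [0.559  0.1636 0.3101] [-0.0004  0.0106  0.0015]
1.2 [0.5581 0.1848 0.313 ] [-0.0004  0.0107  0.0004]
1.3 [0.5573 0.2062 0.3138] [-0.0004  0.0107 -0.0007]
1.4 [0.5564 0.2276 0.3125] [-0.0004  0.0106 -0.0017]
1.5 [0.5556 0.2488 0.309 ] [-0.0004  0.0103 -0.0028]
clock: 5.95
tcp_pos: [0.5658, -0.0023, 0.1593]
ee_rot: [0.001, 1.0, 0.025, 0.001]
ft_force: [-0.1, 0.1, -1.0]
finger_gap: 0.0139
```

```bash
python3 -m creep '[{"xyz":[0,0.0035,0.010],"dr":[0,0,0],"hand":1},{"xyz":[0,0.0035,0.010],"dr":[0,0,0],"hand":1},{"xyz":[0,0.0045,0.0097],"dr":[0,0,0],"hand":1},{"xyz":[0,0.0045,0.0097],"dr":[0,0,0],"hand":1},{"xyz":[0,0,0],"dr":[0,0,0],"hand":1}]'
```

```text
clock: 6.37
tcp_pos: [0.5651, 0.0129, 0.1992]
ee_rot: [0.002, 0.999, 0.034, -0.001]
ft_force: [-1.1, 1.6, 1.1]
finger_gap: 0.0141
```

```bash
python3 -m creep '[{"xyz":[0,0.0056,0.0092],"dr":[0,0,0],"hand":1},{"xyz":[0,0.0056,0.0092],"dr":[0,0,0],"hand":1},{"xyz":[0,0.0064,0.0086],"dr":[0,0,0],"hand":1},{"xyz":[0,0.0064,0.0086],"dr":[0,0,0],"hand":1},{"xyz":[0,0.0072,0.008],"dr":[0,0,0],"hand":1},{"xyz":[0,0.0072,0.008],"dr":[0,0,0],"hand":1},{"xyz":[0,0,0],"dr":[0,0,0],"hand":1}]'
```

```text
clock: 6.95
tcp_pos: [0.5635, 0.0486, 0.2515]
ee_rot: [0.006, 0.999, 0.04, -0.003]
ft_force: [0.8, 1.2, -0.7]
finger_gap: 0.0141
```

```bash
python3 -m creep '[{"xyz":[0,0.0085,0.0070],"dr":[0,0,-0.01],"hand":1},{"xyz":[0,0.0085,0.0070],"dr":[0,0,-0.01],"hand":1},{"xyz":[0,0.009,0.0063],"dr":[0,0,0],"hand":1},{"xyz":[0,0.009,0.0063],"dr":[0,0,0],"hand":1},{"xyz":[0,0.0095,0.0053],"dr":[0,0,0],"hand":1},{"xyz":[0,0.0095,0.0053],"dr":[0,0,0],"hand":1},{"xyz":[0,0.0097,0.0044],"dr":[0,0,0],"hand":1},{"xyz":[0,0.0097,0.0044],"dr":[0,0,0],"hand":1},{"xyz":[0,0,0],"dr":[0,0,0],"hand":1}]'
```

```text
clock: 7.7
tcp_pos: [0.561, 0.1111, 0.2993]
ee_rot: [0.017, 0.999, 0.033, -0.006]
ft_force: [-1.5, 2.8, 1.3]
finger_gap: 0.0142
```

```bash
python3 -c "
from h import *
C,im=shot('side');cv2.imwrite('pics/s2.png',cv2.resize(im[80:330,200:480],None,fx=2.5,fy=2.5,interpolation=cv2.INTER_CUBIC))
for a in(.8,.85,.9):
  b=np.array([.5645,-.0013,.18])+arc(a)
  print(a,b,proj(C,[b+[.04,.0016,0],b-[.04,.0016,0]]).round(1).tolist())
"
```

```text
0.8 [0.56028033 0.10413538 0.30957776] [[317.6, 182.0], [357.5, 180.2]]
0.85 [0.55989642 0.11372821 0.31436275] [[317.9, 183.0], [358.4, 181.1]]
0.9 [0.55950341 0.12354802 0.31866194] [[318.3, 184.2], [359.3, 182.4]]
```

View pics/s2.png

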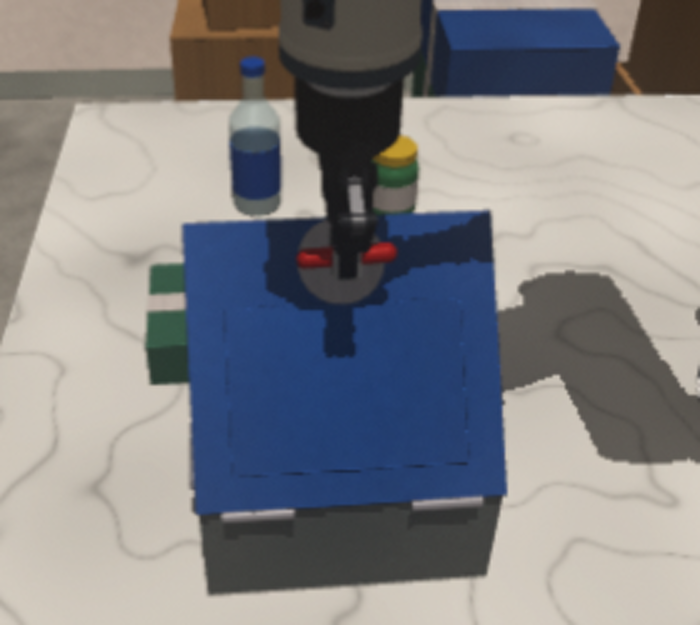

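Side view: the lid is about half raised. The bar ends at full-frame (320,184) and (359,181) match the prediction for θ≈0.85, but the pads have crept up the bar by about 5 mm. I'll let go a little, lower and regrip.

```bash
python3 -m creep '[{"xyz":[0,0,0],"dr":[0,0,0],"hand":0.65},{"xyz":[0,0,0],"dr":[0,0,0],"hand":0.65},{"xyz":[0,0.002,-0.005],"dr":[0.03,0,-0.02],"hand":0.65},{"xyz":[0,0,-0.003],"dr":[0,0,0],"hand":0.65},{"xyz":[0,0,0],"dr":[0,0,0],"hand":0.65},{"xyz":[0,0,0],"dr":[0,0,0],"hand":1},{"xyz":[0,0,0],"dr":[0,0,0],"hand":1},{"xyz":[0,0,0],"dr":[0,0,0],"hand":1},{"xyz":[0,0,0],"dr":[0,0,0],"hand":1}]' 70
```

```text
clock: 8.5
tcp_pos: [0.5614, 0.1118, 0.2897]
ee_rot: [0.002, 1.0, 0.024, -0.005]
ft_force: [-0.4, -0.0, -1.0]
finger_gap: 0.0139
```

```bash
python3 -m creep '[{"xyz":[0,0.0100,0.004],"dr":[0,0,0],"hand":1},{"xyz":[0,0.0102,0.0034],"dr":[0,0,0],"hand":1},{"xyz":[0,0.0103,0.0029],"dr":[0,0,0],"hand":1},{"xyz":[0,0.0105,0.0023],"dr":[0,0,0],"hand":1},{"xyz":[0,0.0106,0.0017],"dr":[0,0,0],"hand":1},{"xyz":[0,0.0106,0.0011],"dr":[0,0,0],"hand":1},{"xyz":[0,0,0],"dr":[0,0,0],"hand":1}]'
```

```text
clock: 9.08
tcp_pos: [0.559, 0.1679, 0.3093]
ee_rot: [0.011, 1.0, 0.023, -0.007]
ft_force: [-1.0, 1.6, -4.1]
finger_gap: 0.0139
```

```bash
python3 -m creep '[{"xyz":[0,0.0104,0.0008],"dr":[0.004,0,0],"hand":1},{"xyz":[0,0.0104,0.0004],"dr":[0.004,0,0],"hand":1},{"xyz":[0,0.0104,-0.0002],"dr":[0.004,0,0],"hand":1},{"xyz":[0,0.0104,-0.0007],"dr":[0.004,0,0],"hand":1},{"xyz":[0,0.0104,-0.0012],"dr":[0.004,0,0],"hand":1},{"xyz":[0,0.0103,-0.0018],"dr":[0,0,0],"hand":1},{"xyz":[0,0.0102,-0.0023],"dr":[0,0,0],"hand":1},{"xyz":[0,0.0060,-0.002],"dr":[0,0,0],"hand":1},{"xyz":[0,0,0],"dr":[0,0,0],"hand":1}]'
```

```text
clock: 9.83
tcp_pos: [0.5558, 0.2453, 0.3055]
ee_rot: [0.007, 1.0, 0.023, -0.008]
ft_force: [0.9, 1.2, -0.1]
finger_gap: 0.0138
```

```bash
python3 -m creep '[{"xyz":[0,0.008,-0.002],"dr":[0,0,0],"hand":1},{"xyz":[0,0.004,-0.002],"dr":[0,0,0],"hand":1},{"xyz":[0,0,0],"dr":[0,0,0],"hand":1},{"xyz":[0,0,0],"dr":[0,0,0],"hand":0.68},{"xyz":[0,0,0],"dr":[0,0,0],"hand":0.68},{"xyz":[0,0,0],"dr":[0,0,0],"hand":0.68}]'
```

```text
clock: 10.33
tcp_pos: [0.5558, 0.2579, 0.3034]
ee_rot: [0.007, 1.0, 0.024, -0.007]
ft_force: [-0.9, 1.6, 1.3]
finger_gap: 0.0269
```

```bash
python3 -m creep '[{"xyz":[0,0,0.02],"dr":[0,0,0],"hand":0.68},{"xyz":[0,0,0.02],"dr":[0,0,0],"hand":0.68},{"xyz":[0,0,0.025],"dr":[0,0,0],"hand":0.68},{"xyz":[0,0,0.025],"dr":[0,0,0],"hand":0.68},{"xyz":[0,0,0.025],"dr":[0,0,0],"hand":0.5},{"xyz":[0,-0.01,0.01],"dr":[0,0,0],"hand":0.3},{"xyz":[0,-0.02,0],"dr":[0,0,0],"hand":0.0},{"xyz":[0,-0.03,0],"dr":[0,0,0],"hand":0},{"xyz":[-0.005,-0.03,0],"dr":[0,0,0],"hand":0},{"xyz":[-0.005,-0.03,0],"dr":[0,0,0],"hand":0}]'
```

```text
clock: 11.17
tcp_pos: [0.5452, 0.1345, 0.4306]
ee_rot: [0.008, 1.0, 0.026, -0.009]
ft_force: [0.8, -0.4, 0.2]
finger_gap: 0.0857
```

```bash
python3 -m creep '[{"xyz":[-0.003,-0.032,-0.015],"dr":[0,0,0],"hand":0},{"xyz":[-0.003,-0.032,-0.015],"dr":[0,0,0],"hand":0},{"xyz":[-0.004,-0.032,-0.015],"dr":[0,0,0],"hand":0},{"xyz":[-0.004,-0.032,-0.015],"dr":[0,0,0],"hand":0},{"xyz":[-0.004,-0.032,-0.015],"dr":[0,0,0],"hand":0},{"xyz":[-0.004,-0.032,-0.015],"dr":[0,0,0],"hand":0},{"xyz":[-0.004,-0.032,-0.015],"dr":[0,0,0],"hand":0},{"xyz":[-0.004,-0.032,-0.015],"dr":[0,0,0],"hand":0},{"xyz":[-0.004,-0.032,-0.015],"dr":[0,0,0],"hand":0},{"xyz":[-0.003,-0.025,-0.015],"dr":[0,0,0],"hand":0}]'
python3 -m creep '[{"xyz":[0,0,0],"dr":[0,0,0],"hand":0},{"xyz":[0,0,0],"dr":[0,0,0],"hand":0}]'
python3 - <<'E'
from h import *
a=shot("top")[1];b=shot("wrist","w2.png")[1]
cv2.imwrite("pics/m2.png",np.vstack([cv2.resize(a[130:290,190:450],(640,394)),b])[:, :] if False else np.hstack([cv2.resize(a[140:270,200:395],(600,400)),cv2.resize(b,(640,400))])[:, :])
m=cv2.imread("pics/m2.png");cv2.imwrite("pics/top2c.png",m[:,:600]);cv2.imwrite("pics/top2.png",a)
cv2.imwrite("pics/m3.png",np.vstack([cv2.resize(m[:,:600],(450,300)),cv2.resize(m[:,600:],(450,281))]))
s=ctrl.sense();print(s["tcp_pos"],s["ee_rot"])
E
```

```text
clock: 12.0
tcp_pos: [0.5009, -0.1988, 0.2744]
ee_rot: [0.009, 1.0, 0.025, -0.006]
ft_force: [-0.3, 0.0, -0.4]
finger_gap: 0.0854
clock: 12.17
tcp_pos: [0.4977, -0.204, 0.2703]
ee_rot: [0.008, 1.0, 0.022, -0.009]
ft_force: [1.1, 0.3, 0.7]
finger_gap: 0.0853
[ 0.49821092 -0.20290448  0.27089563] [ 0.00859949  0.99966904  0.02261375 -0.00874548]
```

View pics/m3.png

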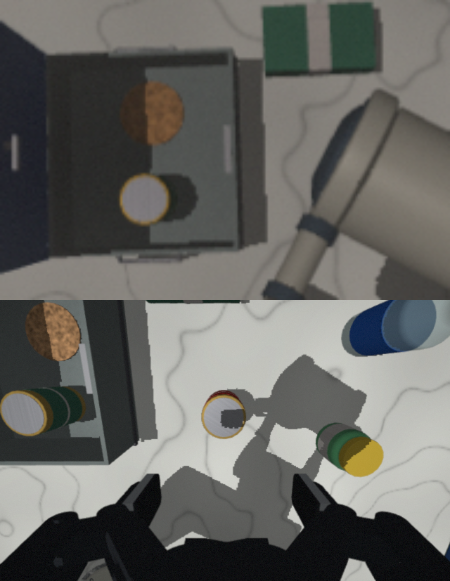

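Top view: the lid stands open on the left. The cork mat is in the +x half near top-image (266,189), with the green tin in the -x half. The wrist view shows the tin top near (318,164) and the jar and bottle well off to the right.

Run:
```python
from h import *
def cnt(m,roi,k=3):
    z=np.zeros_like(m);x0,y0,x1,y1=roi;z[y0:y1,x0:x1]=m[y0:y1,x0:x1];z=cv2.morphologyEx(z,cv2.MORPH_CLOSE,np.ones((k,k),np.uint8))
    return cv2.convexHull(max(cv2.findContours(z,cv2.RETR_EXTERNAL,cv2.CHAIN_APPROX_NONE)[0],key=cv2.contourArea))
def circ(C,c,z):
    P=np.array([onz(C,p,z)[:2] for p in c.reshape(-1,2)],np.float32);e=cv2.fitEllipse(P);return e[0],e[1],cv2.minEnclosingCircle(P)
for n,f,rm,rt in(("top","top2.png",(245,170,290,205),None),("wrist","w2.png",(20,0,125,105),(260,120,370,215))):
    C=cal(n);im=cv2.imread("pics/"+f);H,S,V=cv2.split(cv2.cvtColor(im,cv2.COLOR_BGR2HSV))
    br=((H>4)&(H<20)&(S>90)).astype(np.uint8)*255
    print(n,"mat",circ(C,cnt(br,rm),0.009))
    if rt:
        g=((H>14)&(H<32)&(S>90)&(V>60)).astype(np.uint8)*255
        print("tin gold",circ(C,cnt(g,rt,7),0.095))
C=cal("top");im=cv2.imread("pics/top2.png");H,S,V=cv2.split(cv2.cvtColor(im,cv2.COLOR_BGR2HSV))
g=((H>14)&(H<32)&(S>80)).astype(np.uint8)*255;print("stock gold",circ(C,cnt(g,(245,205,282,245),5),0.101))
psi=.04;print("mat exp",np.array([.560,.0816])+np.array([np.cos(psi),np.sin(psi)])*.06)
```

```text
top mat ((0.6196510195732117, 0.0837741270661354), (0.08616050332784653, 0.08759962022304535), ((0.6200520396232605, 0.08375173807144165), 0.044281378388404846))
wrist mat ((0.6211400628089905, 0.08704427629709244), (0.08826930075883865, 0.0894625186920166), ((0.6214843988418579, 0.08704350143671036), 0.04498358443379402))
tin gold ((0.5071861743927002, -0.20052462816238403), (0.06391528248786926, 0.06532488018274307), ((0.5072068572044373, -0.20107950270175934), 0.03287246450781822))
stock gold ((0.5001305341720581, 0.07957106083631516), (0.0661337822675705, 0.06661500781774521), ((0.5004209876060486, 0.07968105375766754), 0.03372354060411453))
mat exp [0.61995201 0.08399936]
```

```bash
python3 -m creep '[{"xyz":[0.008,0,-0.01],"dr":[0.017,-0.017,0],"hand":0},{"xyz":[0,0,-0.025],"dr":[0,0,0],"hand":0},{"xyz":[0,0,-0.03],"dr":[0,0,0],"hand":0},{"xyz":[0,0,-0.03],"dr":[0,0,0],"hand":0},{"xyz":[0,0,-0.02],"dr":[0,0,0],"hand":0},{"xyz":[0,0,0],"dr":[0,0,0],"hand":0},{"xyz":[0,0,0],"dr":[0,0,0],"hand":0}]'
python3 -c "
from h import *
print(ctrl.sense()['tcp_pos'],ctrl.sense()['ee_rot'])"
```

```text
clock: 12.85
tcp_pos: [0.5108, -0.1974, 0.1581]
ee_rot: [0.002, 1.0, 0.027, 0.006]
ft_force: [0.4, -1.0, -0.6]
finger_gap: 0.0853
[ 0.51083405 -0.19736858  0.15809205] [0.00240589 0.99962111 0.02678649 0.00585955]
```

```bash
python3 -m creep '[{"xyz":[-0.003,-0.004,-0.01],"dr":[0.003,0.008,0],"hand":0},{"xyz":[0,0,-0.02],"dr":[0,0,0],"hand":0},{"xyz":[0,0,0],"dr":[0,0,0],"hand":0},{"xyz":[0,0,0],"dr":[0,0,0],"hand":0}]'
```

```text
clock: 13.18
tcp_pos: [0.5106, -0.2018, 0.132]
ee_rot: [0.002, 1.0, 0.028, 0.005]
ft_force: [0.0, -0.9, 1.8]
finger_gap: 0.0859
```

```bash
python3 -m creep '[{"xyz":[-0.004,0,-0.015],"dr":[0,0.006,0],"hand":0},{"xyz":[0,0,-0.025],"dr":[0,0,0],"hand":0},{"xyz":[0,0,-0.025],"dr":[0,0,0],"hand":0},{"xyz":[0,0,-0.015],"dr":[0,0,0],"hand":0},{"xyz":[0,0,-0.003],"dr":[0,0,0],"hand":0},{"xyz":[0,0,0],"dr":[0,0,0],"hand":0}]'
```

```text
clock: 13.68
tcp_pos: [0.5116, -0.2049, 0.055]
ee_rot: [0.006, 1.0, 0.028, 0.007]
ft_force: [0.8, -0.1, 0.6]
finger_gap: 0.0857
```

```bash
python3 -m creep '[{"xyz":[-0.005,0.002,-0.007],"dr":[0.01,0.012,0],"hand":0},{"xyz":[-0.002,0,0],"dr":[0,0,0],"hand":0},{"xyz":[0,0,0],"dr":[0,0,0],"hand":0}]'
python3 -c "
from h import *
print(ctrl.sense()['tcp_pos'],ctrl.sense()['ee_rot'])"
```

```text
clock: 13.93
tcp_pos: [0.5057, -0.2036, 0.0508]
ee_rot: [0.001, 1.0, 0.029, 0.003]
ft_force: [0.4, 0.5, 0.9]
finger_gap: 0.0856
[ 0.50573061 -0.20359983  0.05079708] [0.00102646 0.99958685 0.02861349 0.0025205 ]
```

Well centred (0.5057, -0.2036) and upright, so I close the fingers on the tin.

```bash
python3 -m creep '[{"xyz":[0,0,-0.003],"dr":[0,0,0],"hand":0},{"xyz":[0,0,0],"dr":[0,0,0],"hand":0.1},{"xyz":[0,0,0],"dr":[0,0,0],"hand":0.2},{"xyz":[0,0,0],"dr":[0,0,0],"hand":0.5},{"xyz":[0,0,0],"dr":[0,0,0],"hand":1},{"xyz":[0,0,0],"dr":[0,0,0],"hand":1},{"xyz":[0,0,0],"dr":[0,0,0],"hand":1}]' 50
python3 -m creep '[{"xyz":[0,0,0.01],"dr":[0,0,0],"hand":1},{"xyz":[0,0,0.02],"dr":[0,0,0],"hand":1},{"xyz":[0,0,0],"dr":[0,0,0],"hand":1},{"xyz":[0,0,0],"dr":[0,0,0],"hand":1}]'
```

```text
clock: 14.52
tcp_pos: [0.5062, -0.2038, 0.0497]
ee_rot: [0.001, 1.0, 0.029, 0.004]
ft_force: [0.5, -0.1, -0.4]
finger_gap: 0.0651
clock: 14.85
tcp_pos: [0.5055, -0.2034, 0.0811]
ee_rot: [0.001, 1.0, 0.029, 0.002]
ft_force: [0.8, -0.9, -5.1]
finger_gap: 0.0648
```

```bash
python3 -m creep '[{"xyz":[0,0,0.03],"dr":[0,0,0],"hand":1},{"xyz":[0,0,0.03],"dr":[0,0,0],"hand":1},{"xyz":[0,0,0.03],"dr":[0,0,0],"hand":1},{"xyz":[0,0,0.03],"dr":[0,0,0],"hand":1},{"xyz":[0.005,0.01,0.02],"dr":[0,0,0],"hand":1},{"xyz":[0.01,0.025,0.005],"dr":[0,0,0],"hand":1},{"xyz":[0.0128,0.03,0],"dr":[0,0,0],"hand":1},{"xyz":[0.0128,0.03,0],"dr":[0,0,0],"hand":1},{"xyz":[0.0128,0.03,0],"dr":[0,0,0],"hand":1},{"xyz":[0.0128,0.03,0],"dr":[0,0,0],"hand":1}]'
python3 -m creep '[{"xyz":[0.0128,0.03,0],"dr":[0,0,0],"hand":1},{"xyz":[0.0128,0.03,0],"dr":[0,0,0],"hand":1},{"xyz":[0.01,0.025,0],"dr":[0,0,0],"hand":1},{"xyz":[0.005,0.015,0],"dr":[0,0,0],"hand":1},{"xyz":[0,0,0],"dr":[0,0,0],"hand":1},{"xyz":[0,0,0],"dr":[0,0,0],"hand":1}]'
python3 -c "
from h import *
print(ctrl.sense()['tcp_pos'],ctrl.sense()['ee_rot'])"
```

```text
clock: 15.68
tcp_pos: [0.569, -0.0468, 0.2301]
ee_rot: [0.001, 1.0, 0.024, 0.001]
ft_force: [1.2, -0.5, -5.6]
finger_gap: 0.0648
clock: 16.18
tcp_pos: [0.6109, 0.0654, 0.2258]
ee_rot: [-0.0, 1.0, 0.027, -0.002]
ft_force: [0.2, 0.1, -4.0]
finger_gap: 0.0651
[0.61088149 0.06539996 0.22583751] [-2.35727567e-04  9.99632162e-01  2.70776468e-02 -1.51212040e-03]
```

```bash
python3 -m creep '[{"xyz":[0.006,0.012,0],"dr":[0,0,0],"hand":1},{"xyz":[0.003,0.006,0],"dr":[0,0,0],"hand":1},{"xyz":[0,0,0],"dr":[0,0,0],"hand":1},{"xyz":[0,0,0],"dr":[0,0,0],"hand":1}]'
python3 - <<'E'
from h import *
s=ctrl.sense();print(s["tcp_pos"],s["ee_rot"])
a=shot("side")[1];C,b=shot("wrist","w4.png")
print(proj(C,[[.62,.085,.009],[.665,.085,.009],[.62,.04,.009]]).round().tolist())
cv2.imwrite("pics/m4.png",np.vstack([cv2.resize(a[60:330,180:500],(480,300),interpolation=cv2.INTER_AREA),cv2.resize(b,(480,300))]))
E
```

```text
clock: 16.52
tcp_pos: [0.6194, 0.0827, 0.2244]
ee_rot: [-0.0, 1.0, 0.026, -0.003]
ft_force: [0.8, -0.2, -3.7]
finger_gap: 0.0647
[0.61943522 0.08270988 0.22442206] [-4.22159844e-06  9.99649791e-01  2.63130248e-02 -2.81413620e-03]
[[320.0, 169.0], [323.0, 129.0], [359.0, 171.0]]
```

View pics/m4.png

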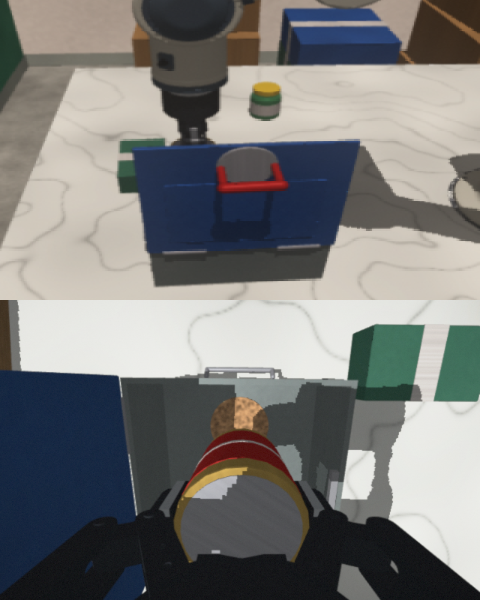

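Side view: the lid is upright. Wrist view: the tin is held over the chest with the mat visible behind it at full-frame (320,152), in line with the tin. Now I descend.

```bash
python3 -m creep '[{"xyz":[0,0.001,-0.015],"dr":[0,0,0],"hand":1},{"xyz":[0,0.001,-0.025],"dr":[0,0,0],"hand":1},{"xyz":[0,0,-0.03],"dr":[0,0,0],"hand":1},{"xyz":[0,0,-0.03],"dr":[0,0,0],"hand":1},{"xyz":[0,0,-0.02],"dr":[0,0,0],"hand":1},{"xyz":[0,0,-0.01],"dr":[0,0,0],"hand":1},{"xyz":[0,0,0],"dr":[0,0,0],"hand":1},{"xyz":[0,0,0],"dr":[0,0,0],"hand":1}]'
python3 -c "
from h import *
print(ctrl.sense()['tcp_pos'],ctrl.sense()['ee_rot'])"
```

```text
clock: 17.28
tcp_pos: [0.6202, 0.0802, 0.0932]
ee_rot: [0.0, 1.0, 0.024, 0.001]
ft_force: [0.5, -0.1, -4.8]
finger_gap: 0.0652
[0.620165   0.08024246 0.09315791] [3.23059222e-04 9.99711419e-01 2.40118651e-02 6.35734400e-04]
```

```bash
python3 -m creep '[{"xyz":[0,0.005,-0.01],"dr":[0,0,0],"hand":1},{"xyz":[0,0.001,-0.01],"dr":[0,0,0],"hand":1},{"xyz":[0,0,-0.006],"dr":[0,0,0],"hand":1},{"xyz":[0,0,0],"dr":[0,0,0],"hand":1},{"xyz":[0,0,0],"dr":[0,0,0],"hand":1}]'
```

```text
clock: 17.7
tcp_pos: [0.6228, 0.0869, 0.0688]
ee_rot: [0.0, 1.0, 0.024, 0.004]
ft_force: [-0.0, 0.1, -4.0]
finger_gap: 0.0649
```

```bash
python3 -m creep '[{"xyz":[-0.003,-0.001,-0.003],"dr":[0,0.005,0],"hand":1},{"xyz":[0,0,-0.003],"dr":[0,0,0],"hand":1},{"xyz":[0,0,0],"dr":[0,0,0],"hand":1},{"xyz":[0,0,0],"dr":[0,0,0],"hand":1}]' && python3 -m creep '[{"xyz":[0,0,-0.002],"dr":[0,0,0],"hand":1},{"xyz":[0,0,0],"dr":[0,0,0],"hand":1}]'
python3 -c "
from h import *
print(ctrl.sense()['tcp_pos'],ctrl.sense()['ee_rot'])"
```

```text
clock: 18.03
tcp_pos: [0.62, 0.0857, 0.0631]
ee_rot: [0.0, 1.0, 0.024, 0.002]
ft_force: [-0.4, -0.5, -4.3]
finger_gap: 0.0653
clock: 18.2
tcp_pos: [0.6202, 0.0857, 0.0612]
ee_rot: [0.0, 1.0, 0.024, 0.002]
ft_force: [-0.2, -1.4, -5.0]
finger_gap: 0.0651
[0.62015001 0.08569987 0.06124985] [2.01073984e-04 9.99711373e-01 2.39348961e-02 2.06191321e-03]
```

```bash
python3 -m creep '[{"xyz":[0,0,-0.002],"dr":[0,0,0],"hand":1},{"xyz":[0,0,0],"dr":[0,0,0],"hand":1}]' && python3 -m creep '[{"xyz":[0,0,-0.001],"dr":[0,0,0],"hand":1},{"xyz":[0,0,0],"dr":[0,0,0],"hand":1}]'
```

```text
clock: 18.37
tcp_pos: [0.6203, 0.0857, 0.0592]
ee_rot: [0.0, 1.0, 0.024, 0.002]
ft_force: [-1.0, 0.2, -4.4]
finger_gap: 0.0649
clock: 18.53
tcp_pos: [0.6206, 0.0857, 0.0589]
ee_rot: [0.0, 1.0, 0.024, 0.003]
ft_force: [0.7, -0.3, -3.8]
finger_gap: 0.0647
```

```bash
python3 -m creep '[{"xyz":[0,0,-0.002],"dr":[0,0,0],"hand":1},{"xyz":[0,0,0],"dr":[0,0,0],"hand":1}]'
```

```text
clock: 18.7
tcp_pos: [0.6211, 0.0859, 0.0593]
ee_rot: [0.0, 1.0, 0.024, 0.004]
ft_force: [-0.6, 1.2, -4.8]
finger_gap: 0.0647
```

```bash
python3 -m creep '[{"xyz":[-0.001,0,-0.003],"dr":[0,0.003,0],"hand":1},{"xyz":[0,0,-0.001],"dr":[0,0,0],"hand":1},{"xyz":[0,0,0],"dr":[0,0,0],"hand":1}]'
```

```text
clock: 18.95
tcp_pos: [0.6216, 0.086, 0.0591]
ee_rot: [0.0, 1.0, 0.024, 0.005]
ft_force: [-0.4, -1.1, -5.6]
finger_gap: 0.0651
```

Run:
```python
from h import *
s=ctrl.sense()
for k in("joints","dq","joint_efforts","ft_force","ft_torque","tcp_pos","ee_rot"):print(k,np.round(s[k],4))
a=shot("side","s5.png")[1];b=shot("wrist","w5.png")[1];t=shot("top","t5.png")[1]
cv2.imwrite("pics/m5.png",np.vstack([np.hstack([cv2.resize(a[60:330,180:500],(400,300)),cv2.resize(t[130:290,200:413],(400,300))]),cv2.resize(b,(480,300))[:, :] if False else np.hstack([cv2.resize(b,(480,300)),np.zeros((300,320,3),np.uint8)])]))
```

```text
joints [ 4.2600e-02  6.9170e-01  1.5096e+00 -7.0000e-04  9.3110e-01  1.5655e+00]
dq [ 0.0004 -0.0095 -0.0013 -0.0017  0.0094 -0.0011]
joint_efforts [ 2.11000e-02 -9.83431e+01 -2.86572e+01 -3.17000e-02  1.10300e-01
  6.10000e-03]
ft_force [-0.4262 -1.0633 -5.5893]
ft_torque [ 0.0522 -0.0133 -0.0081]
tcp_pos [0.6216 0.086  0.0591]
ee_rot [2.000e-04 9.997e-01 2.420e-02 4.600e-03]
```

View pics/m5.png

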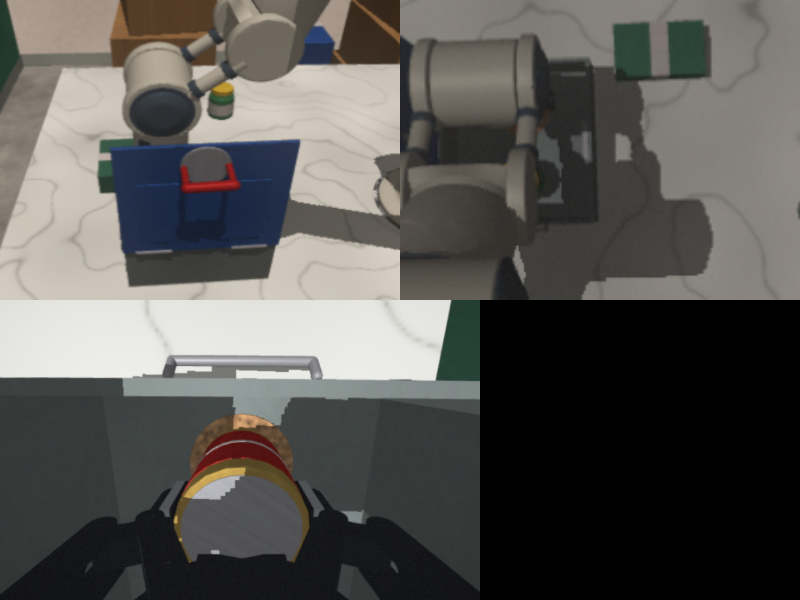

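Nothing but the tin is near contact. The wrist view shows the tin over the mat, and the TCP stalls at 0.059, which is where touchdown is expected (0.0587). I'll read the force during a small push to confirm it.

```bash
python3 -m creep '[{"xyz":[-0.001,0,-0.003],"dr":[0,0.004,0],"hand":1}]'; python3 -m creep '[{"xyz":[-0.001,0,-0.002],"dr":[0,0.004,0],"hand":1}]'
```

```text
clock: 19.18
tcp_pos: [0.622, 0.0862, 0.0581]
ee_rot: [0.0, 1.0, 0.024, 0.004]
ft_force: [-3.8, -11.7, 45.1]
finger_gap: 0.0651
clock: 19.27
tcp_pos: [0.6222, 0.086, 0.0581]
ee_rot: [0.0, 1.0, 0.024, 0.004]
ft_force: [-6.5, -3.3, 27.0]
finger_gap: 0.0652
```

Contact confirmed: +45 N transient, within limits. Next I relax, release and rise.

```bash
python3 -m creep '[{"xyz":[0,0,0.0005],"dr":[0,0,0],"hand":1},{"xyz":[0,0,0],"dr":[0,0,0],"hand":0.15},{"xyz":[0,0,0],"dr":[0,0,0],"hand":0},{"xyz":[0,0,0],"dr":[0,0,0],"hand":0},{"xyz":[0,0,0],"dr":[0,0,0],"hand":0},{"xyz":[0,0,0],"dr":[0,0,0],"hand":0}]'
python3 -c "
from h import *
s=ctrl.sense();print(s['tcp_pos'],s['ee_rot'],s['finger_gap'],s['ft_force'])"
```

```text
clock: 19.77
tcp_pos: [0.623, 0.086, 0.0586]
ee_rot: [0.0, 1.0, 0.024, 0.004]
ft_force: [0.3, -0.7, -0.2]
finger_gap: 0.0856
[0.62298622 0.08600548 0.05856399] [1.63198372e-04 9.99699479e-01 2.41512948e-02 4.19993501e-03] 0.0855613141025628 [ 0.31799505 -0.66420523 -0.22042182]
```

```bash
python3 -m creep '[{"xyz":[0,0,0.01],"dr":[0,0,0],"hand":0},{"xyz":[0,0,0.02],"dr":[0,0,0],"hand":0},{"xyz":[0,0,0.03],"dr":[0,0,0],"hand":0},{"xyz":[0,0,0.03],"dr":[0,0,0],"hand":0},{"xyz":[0,0,0.03],"dr":[0,0,0],"hand":0},{"xyz":[0,0,0.03],"dr":[0,0,0],"hand":0},{"xyz":[-0.01,-0.03,0.01],"dr":[0,0,0],"hand":0},{"xyz":[-0.01,-0.035,0],"dr":[0,0,0],"hand":0},{"xyz":[-0.01,-0.035,0],"dr":[0,0,0],"hand":0},{"xyz":[-0.01,-0.035,0],"dr":[0,0,0],"hand":0}]'
python3 -m creep '[{"xyz":[-0.01,-0.035,0.01],"dr":[0,0,0],"hand":0},{"xyz":[-0.01,-0.035,0],"dr":[0,0,0],"hand":0},{"xyz":[-0.01,-0.035,0],"dr":[0,0,0],"hand":0},{"xyz":[-0.01,-0.02,0],"dr":[0,0,0],"hand":0},{"xyz":[0,0,0],"dr":[0,0,0],"hand":0},{"xyz":[0,0,0],"dr":[0,0,0],"hand":0},{"xyz":[0,0,0],"dr":[0,0,0],"hand":0}]'
python3 - <<'E'
from h import *
C,a=shot("top","top6.png");b=shot("side")[1]
cv2.imwrite("pics/m6.png",np.vstack([cv2.resize(a[140:270,200:395],(450,300)),cv2.resize(b[60:330,180:500],(356,300))[:, :] if False else cv2.resize(b[60:330,160:565],(450,300))]))
H,S,V=cv2.split(cv2.cvtColor(a,cv2.COLOR_BGR2HSV))
g=((H>14)&(H<32)&(S>80)).astype(np.uint8)*255
for n,(x0,y0,x1,y1),z in(("tin",(240,165,292,207),.104),("stock",(245,205,282,245),.101)):
    m=np.zeros_like(g);m[y0:y1,x0:x1]=g[y0:y1,x0:x1];m=cv2.morphologyEx(m,cv2.MORPH_CLOSE,np.ones((5,5),np.uint8))
    c=cv2.convexHull(max(cv2.findContours(m,cv2.RETR_EXTERNAL,cv2.CHAIN_APPROX_NONE)[0],key=cv2.contourArea))
    P=np.array([onz(C,p,z)[:2] for p in c.reshape(-1,2)],np.float32);print(n,cv2.fitEllipse(P)[:2])
E
```

```text
clock: 20.6
tcp_pos: [0.5807, -0.047, 0.2318]
ee_rot: [0.0, 1.0, 0.028, 0.005]
ft_force: [1.4, -1.1, -0.1]
finger_gap: 0.0854
clock: 21.18
tcp_pos: [0.5354, -0.1838, 0.248]
ee_rot: [0.002, 1.0, 0.026, 0.007]
ft_force: [-0.2, 0.3, 0.8]
finger_gap: 0.0852
tin ((0.6142537593841553, 0.07496857643127441), (0.0750785619020462, 0.09028484672307968))
stock ((0.500046968460083, 0.07948710769414902), (0.06611393392086029, 0.06636124104261398))
```

View pics/m6.png

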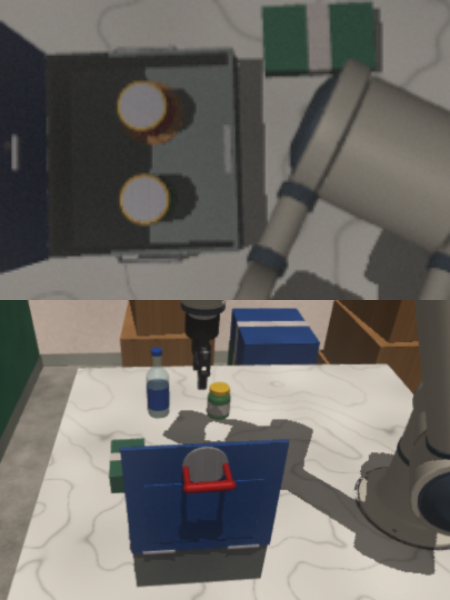

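Top view: the red tin stands upright on the mat, its top at full-frame (261.5,185.7). By scale from the green tin that is about (0.620, 0.083), against the mat at (0.620, 0.085). The colour fit for the tin merged with the cork, so I disregard it. The green tin is unmoved and the lid upright. I'm handing in.

```bash
python3 -c "
from h import *
C=cal('top');print(onz(C,(261.5,185.7),.104));print(ctrl.finish_job())"
```

```text
[0.61988962 0.08331087 0.104     ]
the job is handed in; nothing more can be done
None
```

I turned the latch to about its stop, swung the lid up until it stood upright, and set the red tin down on the cork mat. I then backed the arm clear and handed the job in at about 21 s of the 72 s.

**Last checks:**
- **Tin:** its top centre is at about (0.620, 0.083) against the mat at (0.620, 0.085), so about 2 mm off. It looks upright.
- **Lid and green tin:** the lid looks upright in the last side view. The green tin reads the same position to within 0.2 mm.
- **Bystanders:** the bottle, jar and carton look undisturbed in the final pictures. I did not re-measure their positions.

**What went wrong or disagreed:**
- **Lid swing:** the pads crept about 5 mm up the bar halfway through, so I let go slightly, lowered and regripped.
- **Touchdown:** I missed it at first because the wrist force relaxes between rows. Small test pushes confirmed contact, with a reading of about 45 N at the wrist against the 100 N limit. Earlier pushes, made before I recognised contact, were only read after they had relaxed, so their peaks are unknown.
- **Tin position fit:** the automatic colour fit gave (0.614, 0.075) because the gold rim merged with the cork. I discarded it and read the rim by eye in the top view.

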